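# Sweep loose tube caps into the collecting bay

## Task

Sweep the three loose screw caps (blue, orange and red) across the bench with your fingertips into the white open-fronted collecting bay, until each lies flat and wholly inside it, past the front edge of its side walls. Only push them along the bench, do not pick them up; leave the petri dish, the tube rack and the memory stick where they are, and finish with your fingers clear of everything.

Things in the scene. Friction and masses are not known exactly. Their poses are not given: they have to be found in the camera images.
- bay: white plastic bay screwed to the bench: back and side walls 6 mm thick, 32 mm high, no front wall, flush floor (grey, yellow stripe along the mouth). Inside 160 mm wide, 120 mm deep. Origin mid-mouth at bench level; x points inwards to the back wall (inner face at x = 120 mm), y across (inner faces of the side walls at -80, +80 mm). At the start x points roughly to the robot's left (world +y)
- cap_blue: loose blue plastic screw cap of a 50 ml tube: a flat ribbed disc 34 mm across and 16 mm high, about 14 g, lying on the bench with its flat top up; slides on the bench. Origin at the centre of its underside, own z up. It starts 80 to 275 mm in front of the bay's mouth, within 55 mm of the bay's centre line
- cap_orange: loose orange plastic screw cap of a 50 ml tube: a flat ribbed disc 34 mm across and 16 mm high, about 14 g, lying on the bench with its flat top up; slides on the bench. Origin at the centre of its underside, own z up. It starts 80 to 275 mm in front of the bay's mouth, within 55 mm of the bay's centre line
- cap_red: loose red plastic screw cap of a 50 ml tube: a flat ribbed disc 34 mm across and 16 mm high, about 14 g, lying on the bench with its flat top up; slides on the bench. Origin at the centre of its underside, own z up. It starts 80 to 275 mm in front of the bay's mouth, within 55 mm of the bay's centre line
- dish: round clear petri dish with pink content, 62 mm across, 14 mm high, loose, standing beside the lane in front of the bay, on the robot's side; leave alone. Origin at the centre of its underside
- rack: orange rack with small tubes, 66 x 142 mm and 47 mm high, loose, long side (own y) along the lane, on its far side; leave alone. Origin at the centre of its underside
- memory_stick: black memory stick, 18 x 54 mm and 8 mm high, loose, flat on the bench beside the lane, on the robot's side, own y along its length; leave alone. Origin at the centre of its underside
There are look-alikes about, which are no part of the job. Of the things that look like the cap_orange, the middle-sized one is meant.

How it is judged (in metres and radians):
At the end, for the whole second after the job is handed in: Each of the three caps lies flat on the bench, at rest (below 20 mm/s), inside the bay: its centre at least 15 mm behind the front edge of the side walls and between the walls (x of cap_blue in the frame of bay between 0.015 and 0.12 m and y of cap_blue in the frame of bay between -0.08 and 0.08 m and angle between each of cap_blue, cap_orange, cap_red's own z axis and vertical below 0.15 rad and height (world z) of each of cap_blue, cap_orange, cap_red below 0.006 m and linear speed of each of cap_blue, cap_orange, cap_red below 0.02 m/s and x of cap_orange in the frame of bay between 0.015 and 0.12 m and y of cap_orange in the frame of bay between -0.08 and 0.08 m and x of cap_red in the frame of bay between 0.015 and 0.12 m and y of cap_red in the frame of bay between -0.08 and 0.08 m); the robot touches nothing.
It fails at once if a cap is lifted off the bench (its underside centre more than 22 mm up) (height (world z) of any of cap_blue, cap_orange, cap_red above 0.022 m).
It fails at once if the petri dish is moved by more than 15 mm (distance of dish from where it was at the start of the episode above 0.015 m).
It fails at once if the tube rack is moved by more than 15 mm (distance of rack from where it was at the start of the episode above 0.015 m).
It fails at once if the memory stick is moved by more than 15 mm (distance of memory_stick from where it was at the start of the episode above 0.015 m).
It also fails if it takes over 67 s, if anything falls off the work surface, if the arm or the gripper's body presses on something with over 40 N, if the wrist force passes 120 N, or if a joint passes its speed limit or range.

## Robot

A 6-joint arm with a two-finger parallel gripper is mounted at the origin on a cart in front of the work surface, level with it; the furniture and walls round the work are solid. World frame = base frame: x ahead of the robot, y to its left, z up, the work surface at z = 0. Lengths are in mm, angles in rad, forces in N, time in s.
With the tool pointing down it reaches from about 325 to 850 mm from the base axis. Payload 4.4 kg.
Tool frame: the origin (TCP) lies at the very end of the fingers, on their centre line; the grasp point (between the pads) lies 19 mm behind it; z points along the fingers, y is the direction in which the jaws open and shut (so a half turn about z gives the same grasp; the last joint's range is limited). The gripper opens to 94 mm and grips with 3 to 60 N. Pads are 16 mm wide; open, the fingers measure 119 mm over their backs; the gripper's body (75 mm by 177 mm) begins 78 mm behind the grasp point.
Start: joints at [1.014, 0.207, 1.542, -0, 1.393, -0.15], TCP at [226.993, 528.3, 173.147] pointing down, gripper open.
Joint ranges: [-2.73, 2.73], [-0.86, 2.22], [0.23, 2.46], [-1.11, 4.25], [0.08, 2.63], [-2.82, 2.82]. Speed limits (rad/s): [2.79, 2.79, 3.14, 3.14, 3.14, 3.14].

## Interface

Orientations are given as [roll, pitch, yaw] about the fixed x, y, z axes, in that order (R = Rz(yaw) Ry(pitch) Rx(roll)).
In Python, from plant import env, viewer gives the robot as it stands.
- The arm moves only by the tool arm_command, never from a script. Its arguments are lists of equal length, an entry for each row: "slide": the shift along the tool's x, y, z in m, a list of three; "twist": the turn, a rotation vector about the tool's x, y, z in rad, a list of three; "grip": the opening, from 0 (shut) to 1 (fully open). In form: {"slide": [[dx, dy, dz], ...], "twist": [[wx, wy, wz], ...], "grip": [grip, ...]}. A call has exactly 10 rows; each row shifts and turns the commanded pose from where the row before left it, along the tool's axes as they then stand; what a row does not reach is not made up. A row lasts 1/8 s, in which the tool goes at most 62.5 mm and 10.7 degrees, less where a joint would pass 70% of its speed; a pose out of reach is approached as far as the arm can. A call is refused whole if a number of a shift passes 0.0625 or a number of a turn 0.188, either way. A call with a gripper value outside its range is refused whole. The fingers move at their own pace and stop on an object; the grip force is fixed at half the most. Time passes only in rows, so rows that do not move let the fingers close, or fill a call up. It gives the time, the measured TCP pose, the force and the opening at its end, in the units of the state.
- env.sense(): the state, without advancing time (a new reading comes with each control period).
- viewer.read_camera(name): name is "side" or "top" or "wrist"; returns a dict with "img" (480x640x3 uint8, blue, green, red), "range_z" (480x640 float32, mm along the optical axis (not along the pixel's ray), 0 where there is no reading), "camera_matrix" (3x3 intrinsics, pixels), "extrinsics" (4x4, takes a point from camera to world coordinates). Camera axes: x right, y up, looking along -z (the intrinsics and any distortion apply to the point x, -y, -z); pixel columns grow to the right and rows downward; lengths in mm; the calibration is good to about 2 mm. A picture is of the moment at which its call begins.
- env.sign_off(): hands the job in, once; it reports no verdict.
The state is a dict: "t": time; "joint_pos": joint angles; "qvel": joint speeds; "joint_efforts": joint torques, N m; "eef_pos": TCP position; "eef_rot": TCP orientation; "contact_force": force on the tool from outside, world axes, zero at the start; "moment": the same for the moment, N m; "finger_gap": opening from 0.0 (shut) to 1.0 (fully open).
Only numpy, scipy, OpenCV 4.12 (cv2) and the standard library are available. Lean on these libraries where they do the work, as an engineer would, in place of code of your own. Each camera call takes 0.05 s, during which the arm holds its last target.

## Working session

There is one attempt and no reset: what is moved stays moved. The work goes in short steps, Python scripts to look and compute and a tool call to move; the robot and the scene stay as the last step left them, time stands still between calls to the robot, and variables do not carry over. Pictures are saved under pics/ and viewed, and the job is handed in when it is done.

Besides the shell and the picture viewer there is one more tool, called after ">>>" as name(argument=value, ...) on one line, values as JSON. arm_command: Moves the arm, as the interface text tells. Its arguments: {"type":"object","properties":{"slide":{"type":"array"},"twist":{"type":"array"},"grip":{"type":"array"}},"required":["slide","twist","grip"]}

```bash
mkdir -p pics; ls; python3 - <<'E'
from plant import env, viewer
import cv2
for n in ["top","side"]:
    c=viewer.read_camera(n); cv2.imwrite(f"pics/{n}0.png",c["img"]); print(n,c["camera_matrix"],c["extrinsics"])
print(env.sense())
E
```

```text
pics
top [[580.36594665   0.         317.32091358]
 [  0.         580.36594665 230.32786122]
 [  0.           0.           1.        ]] [[-1.67341089e-03  9.89304981e-01 -1.45852166e-01  4.50639126e+02]
 [-9.99972647e-01 -6.04682647e-04  7.37150218e-03  1.34731348e+02]
 [ 7.20446955e-03  1.45860512e-01  9.89278933e-01  9.04723826e+02]
 [ 0.00000000e+00  0.00000000e+00  0.00000000e+00  1.00000000e+00]]
side [[556.06989472   0.         316.98315605]
 [  0.         556.06989472 240.76000248]
 [  0.           0.           1.        ]] [[-9.40646527e-01 -3.00815755e-01  1.57143227e-01  7.36139175e+02]
 [ 3.39291560e-01 -8.44532340e-01  4.14302261e-01  5.78371223e+02]
 [ 8.08388974e-03  4.43029353e-01  8.96470659e-01  1.00054890e+03]
 [ 0.00000000e+00  0.00000000e+00  0.00000000e+00  1.00000000e+00]]
{'t': 0.1, 'joint_pos': array([ 1.01451340e+00,  2.07317687e-01,  1.54278639e+00, -1.88502210e-05,
        1.39348073e+00, -1.50484719e-01]), 'qvel': array([-0.00087981, -0.00168663, -0.00389216,  0.00013904, -0.00040517,
       -0.00100651]), 'joint_efforts': array([-2.70316214e-04, -3.71865249e+01, -2.82293022e+01,  6.99448376e-02,
        3.11233022e-02, -2.67410030e-05]), 'eef_pos': array([226.57649421, 527.63192725, 172.12839984]), 'eef_rot': array([-3.13962024e+00, -2.80319113e-04,  2.73579751e+00]), 'contact_force': array([0.39598819, 0.73943771, 0.17504991]), 'moment': array([ 0.01676967, -0.01733675,  0.03328964]), 'finger_gap': 0.9974196331492017}
```

View pics/top0.png

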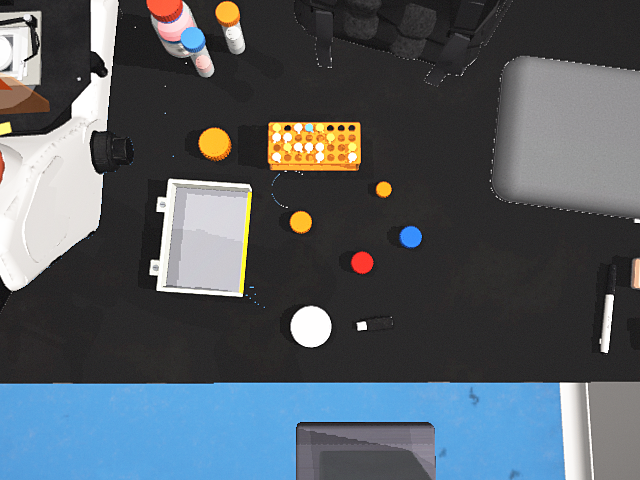

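View pics/side0.png

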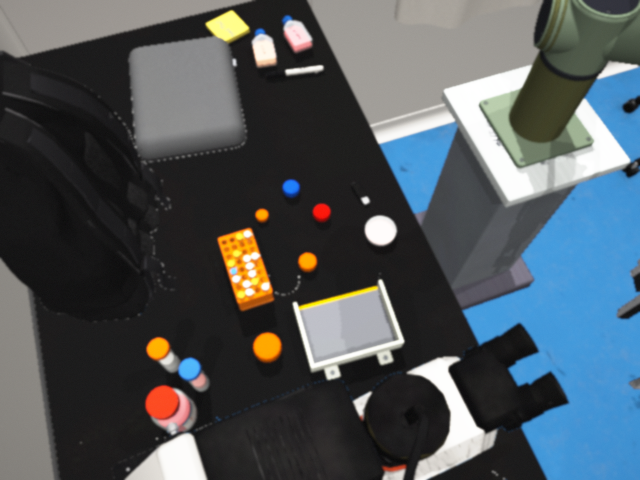

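```bash
cat > h.py <<'E'
from plant import env, viewer
import cv2, numpy as np
def cast(c,uv,z):
    K=c["camera_matrix"];E=c["extrinsics"];u,v=uv
    d=E[:3,:3]@np.array([(u-K[0,2])/K[0,0],-(v-K[1,2])/K[1,1],-1.])
    o=E[:3,3];return o+d*(z-o[2])/d[2]
def proj(c,p):
    K=c["camera_matrix"];E=c["extrinsics"]
    q=E[:3,:3].T@(np.array(p,float)-E[:3,3]);return (K[0,0]*q[0]/-q[2]+K[0,2],K[1,1]*-q[1]/-q[2]+K[1,2])
R={"blue":((100,130,80),(125,255,255)),"orange":((8,150,120),(22,255,255)),"red":((0,150,100),(5,255,255))}
def blobs(c,col):
    h=cv2.cvtColor(c["img"],cv2.COLOR_BGR2HSV);m=cv2.inRange(h,*[np.array(a,np.uint8) for a in R[col]])
    n,l,s,ce=cv2.connectedComponentsWithStats(m)
    return [(s[i,4],s[i,2:4],ce[i]) for i in range(1,n) if s[i,4]>60]
E
python3 - <<'E'
from h import *
for n in ["top","side"]:
    c=viewer.read_camera(n);print(n)
    for k in R:
        for a,wh,ce in blobs(c,k): 
            if a<6000: print(k,a,wh,ce.round(1),cast(c,ce,14).round(1))
    print("tcp px",proj(c,(227,528,173)))
    if n=="top":
        for p in [(173,180),(252,187),(157,291),(243,296)]: print("bay top",p,cast(c,p,32).round(1))
        for p in [(311,327),(375,324),(357,326),(393,323)]: print("dish/stick",p,cast(c,p,10).round(1))
        for p in [(268,122),(361,122),(269,171),(359,171)]: print("rack",p,cast(c,p,40).round(1))
        cv2.imwrite("pics/crop1.png",cv2.resize(c["img"][100:360,130:450],None,fx=2.4,fy=2.3,interpolation=cv2.INTER_CUBIC))
w=viewer.read_camera("wrist");cv2.imwrite("pics/w1.png",w["img"])
E
```

```text
top
blue 498 [38 25] [192.1  39.2] [896.5 331.5  14. ]
blue 411 [23 23] [410.1 236.7] [571.9 -15.8  14. ]
orange 499 [25 26] [227.3  13.5] [941.5 275.   14. ]
orange 2982 [93 49] [315.5 148.1] [713.6 130.7  14. ]
orange 824 [34 34] [214.7 143.8] [720.6 290.5  14. ]
orange 204 [16 17] [383.3 189.1] [647.3  24.5  14. ]
orange 373 [22 23] [300.8 222. ] [595.1 153.8  14. ]
red 541 [37 22] [164.5   9. ] [949.2 378.1  14. ]
red 403 [23 23] [361.7 262.2] [532.3  59.8  14. ]
tcp px (np.float64(-18.368576034381363), np.float64(507.0495827466478))
bay top (173, 180) [657.6 349.9  32. ]
bay top (252, 187) [646.6 228.4  32. ]
bay top (157, 291) [487.8 367.9  32. ]
bay top (243, 296) [480.2 239.4  32. ]
dish/stick (311, 327) [433.9 137.9  10. ]
dish/stick (375, 324) [438.3  40.4  10. ]
dish/stick (357, 326) [435.3  67.9  10. ]
dish/stick (393, 323) [439.7  13.   10. ]
rack (268, 122) [747.7 204.3  40. ]
rack (361, 122) [747.8  60.3  40. ]
rack (269, 171) [669.8 202.   40. ]
rack (359, 171) [669.8  64.4  40. ]
side
blue 2923 [55 95] [618.8 108.2] [-191.3   37.1   14. ]
blue 3751 [78 91] [418.9 163.1] [296.1  21.7  14. ]
blue 270 [18 19] [290.6 187.4] [572.8 -12.2  14. ]
blue 430 [24 24] [189.1 368.4] [862.7 283.9  14. ]
orange 146 [14 14] [261.5 214.6] [648.9  29.3  14. ]
orange 2011 [57 82] [245.2 268.4] [713.9 131.9  14. ]
orange 288 [19 19] [307.1 261.1] [596.3 157.4  14. ]
orange 678 [29 30] [266.9 346.3] [720.7 292.4  14. ]
orange 423 [24 24] [157.6 348.1] [907.1 229.   14. ]
red 265 [19 18] [321.2 211.6] [532.7  63.2  14. ]
red 487 [34 35] [162.1 402.4] [920.7 325.6  14. ]
tcp px (np.float64(617.2969622624646), np.float64(353.5451923406076))
```

View pics/crop1.png

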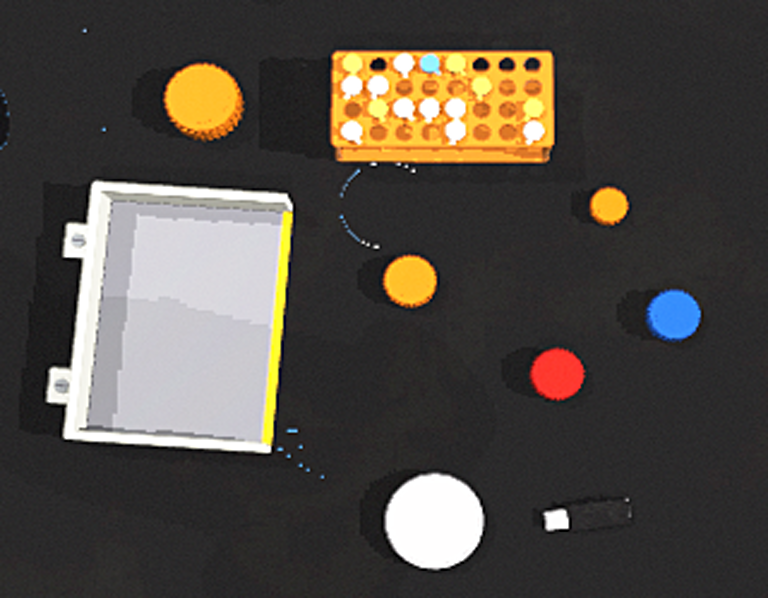

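View pics/w1.png

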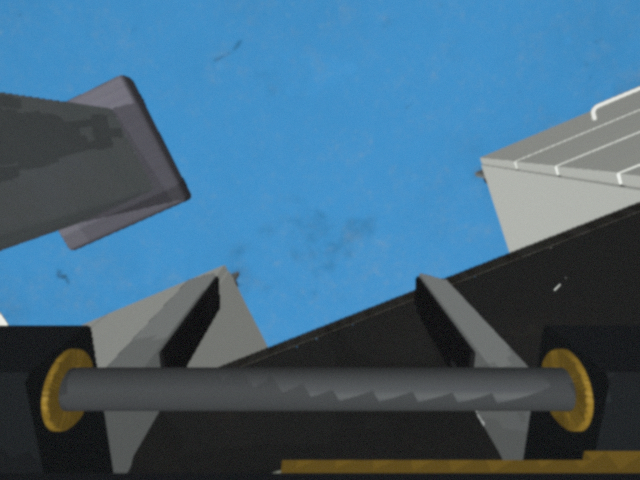

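Orange-cap candidates in the top view are the large one at (215,144), 34 px wide, the one at (301,222), 22 px wide, and the small one at (383,189), 16 px wide. The middle-sized one, at (301,222), is the one meant, and the crop confirms it: it's the same size as the blue cap at (410,237) and the red cap at (362,262), about 34 mm. The bay mouth is at (247,240), the dish at (311,327), the stick at (375,324) and the rack at (315,147).

World positions: orange (595,155), red (532,61), blue (572,-14), bay mouth y≈234. I'll turn the tool to yaw π/2 first, so tool x is world +y and tool y is world +x.

>>> arm_command(slide=[[0,0,0],[0,0,0],[0,0,0],[0,0,0],[0,0,0],[0,0,0],[0,0,0],[-0.06,0.03,0],[-0.06,0.03,0],[-0.06,0.03,0]], twist=[[0,0,0.1665],[0,0,0.1665],[0,0,0.1665],[0,0,0.1665],[0,0,0.1665],[0,0,0.1665],[0,0,0.166],[0,0,0],[0,0,0],[0,0,0]], grip=[0.25,0.25,0.25,0.25,0.25,0.25,0.25,0.25,0.25,0.25])

```text
t: 1.5
eef_pos: [311.3, 359.0, 173.1]
eef_rot: [3.141, 0.0, 1.572]
contact_force: [0.5, 0.3, -0.3]
finger_gap: 0.247
```

>>> arm_command(slide=[[-0.04,0.0465,0],[-0.04,0.0465,0],[-0.04,0.0465,0],[-0.04,0.0465,0],[-0.04,0.0465,0],[-0.04,0.0465,0],[0,0,0.05],[0,0,0.05],[0,0,0.03],[0,0,0]], twist=[[0,0,0],[0,0,0],[0,0,0],[0,0,0],[0,0,0],[0,0,0],[0,0,0],[0,0,0],[0,0,0],[0,0,0]], grip=[0.25,0.25,0.25,0.25,0.25,0.25,0.25,0.25,0.25,0.25])

```text
t: 2.75
eef_pos: [586.6, 120.3, 39.8]
eef_rot: [-3.134, 0.0, 1.571]
contact_force: [-0.6, 0.3, 0.5]
finger_gap: 0.248
```

```bash
python3 - <<'E'
from h import *
c=viewer.read_camera("side");cv2.imwrite("pics/s2.png",c["img"])
s=env.sense();print(s["eef_pos"],s["t"])
w=viewer.read_camera("wrist");cv2.imwrite("pics/w2.png",w["img"])
c=viewer.read_camera("top")
for k in R:
    for a,wh,ce in blobs(c,k): print(k,a,cast(c,ce,14).round(1))
E
```

```text
[588.86407629 120.53087352  42.22619722] 2.8
blue 482 [896.4 331.4  14. ]
blue 26097 [283.2 396.1  14. ]
blue 11162 [ 283.9 -146.3   14. ]
orange 476 [941.4 275.3  14. ]
orange 753 [720.2 290.7  14. ]
orange 97 [591.3 164.2  14. ]
red 348 [946.  377.9  14. ]
red 379 [532.3  59.1  14. ]
```

View pics/w2.png

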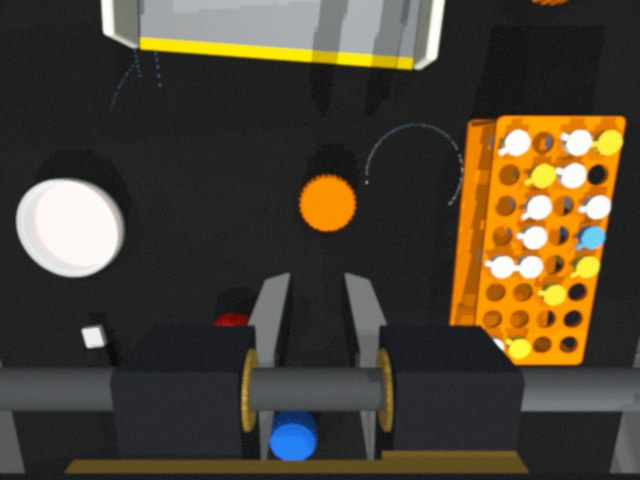

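View pics/s2.png

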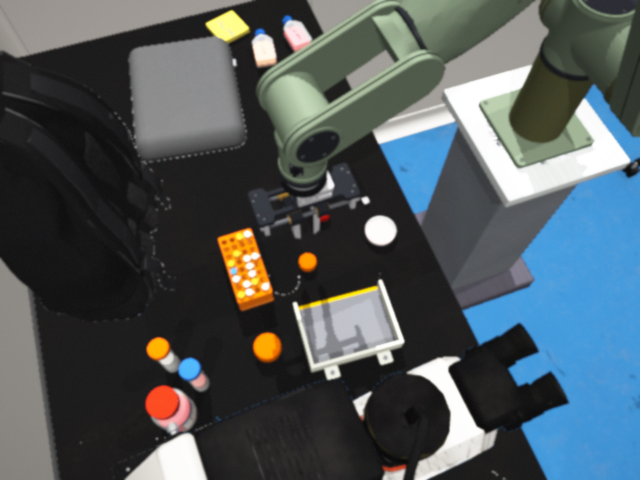

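The wrist view shows the orange cap at (327,203), centred ahead of the finger gap at (318,330). Red and blue are behind, at (232,320) and (293,437). I'll step down and re-measure.

>>> arm_command(slide=[[0,0.004,0.015],[0,0,0.012],[0,0,0],[0,0,0],[0,0,0],[0,0,0],[0,0,0],[0,0,0],[0,0,0],[0,0,0]], twist=[[0,0,0],[0,0,0],[0,0,0],[0,0,0],[0,0,0],[0,0,0],[0,0,0],[0,0,0],[0,0,0],[0,0,0]], grip=[0.25,0.25,0.25,0.25,0.25,0.25,0.25,0.25,0.25,0.25])

```text
t: 4.15
eef_pos: [593.9, 120.6, 16.1]
eef_rot: [3.142, 0.0, 1.571]
contact_force: [-0.3, 0.2, -0.6]
finger_gap: 0.249
```

>>> arm_command(slide=[[0,0,0.01],[0.012,0,0],[0.022,0,0],[0.022,0,0],[0.022,0,0],[0.022,0,0],[0.022,0,0],[0.022,0,0],[0.022,0,0],[0.018,0,0]], twist=[[0,0,0],[0,0,0],[0,0,0],[0,0,0],[0,0,0],[0,0,0],[0,0,0],[0,0,0],[0,0,0],[0,0,0]], grip=[0.25,0.25,0.25,0.25,0.25,0.25,0.25,0.25,0.25,0.25])

```text
t: 5.4
eef_pos: [593.8, 306.1, 6.1]
eef_rot: [3.142, -0.0, 1.571]
contact_force: [0.3, -0.1, 0.0]
finger_gap: 0.251
```

```bash
python3 - <<'E'
from h import *
s=env.sense();print(s["eef_pos"],s["contact_force"])
w=viewer.read_camera("wrist");cv2.imwrite("pics/w3.png",w["img"])
E
```

```text
[593.81072382 306.11507437   6.12223861] [ 0.29743713 -0.06844923  0.03307895]
```

View pics/w3.png

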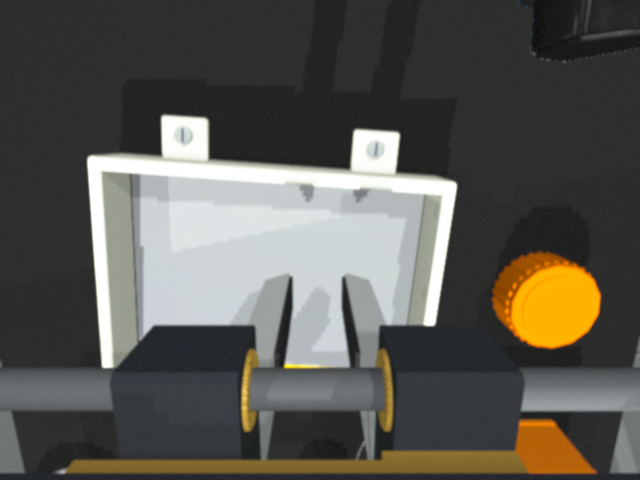

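The bay is empty ahead of the fingers and the orange cap isn't in this view. I'll check the other cameras.

```bash
python3 - <<'E'
from h import *
for n in ["side","top"]:
    c=viewer.read_camera(n);cv2.imwrite(f"pics/{n}3.png",c["img"]);print(n)
    for k in R:
        for a,wh,ce in blobs(c,k):
            if a<1500: print(k,a,ce.round(),cast(c,ce,14).round(1))
E
```

```text
side
blue 282 [291. 188.] [572.8 -11.7  14. ]
blue 200 [190. 369.] [862.1 284.9  14. ]
orange 116 [261. 215.] [649.2  29.6  14. ]
orange 226 [307. 262.] [597.8 159.   14. ]
orange 692 [267. 347.] [720.9 292.7  14. ]
orange 189 [158. 349.] [907.4 230.   14. ]
red 220 [162. 403.] [921.4 326.5  14. ]
top
blue 490 [192.  39.] [896.4 331.4  14. ]
blue 412 [410. 237.] [571.9 -15.7  14. ]
orange 489 [227.  14.] [941.4 275.1  14. ]
orange 648 [218. 143.] [722.1 285.8  14. ]
orange 85 [352. 140.] [726.2  72.2  14. ]
orange 185 [383. 189.] [646.8  24.7  14. ]
orange 352 [301. 221.] [595.9 154.2  14. ]
red 424 [165.  10.] [947.7 377.8  14. ]
red 400 [362. 262.] [532.3  59.8  14. ]
```

View pics/side3.png

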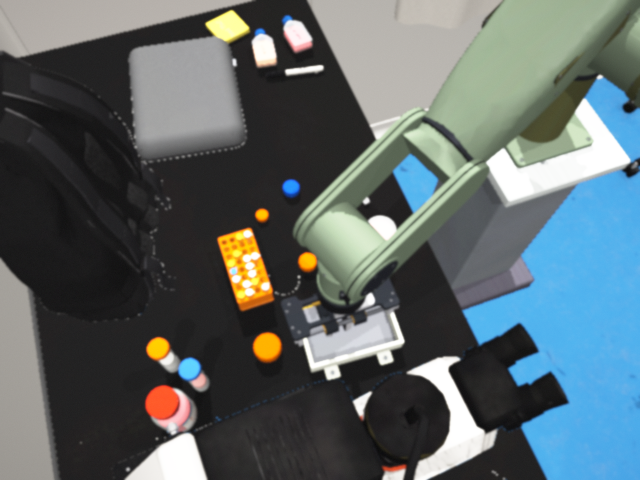

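View pics/top3.png

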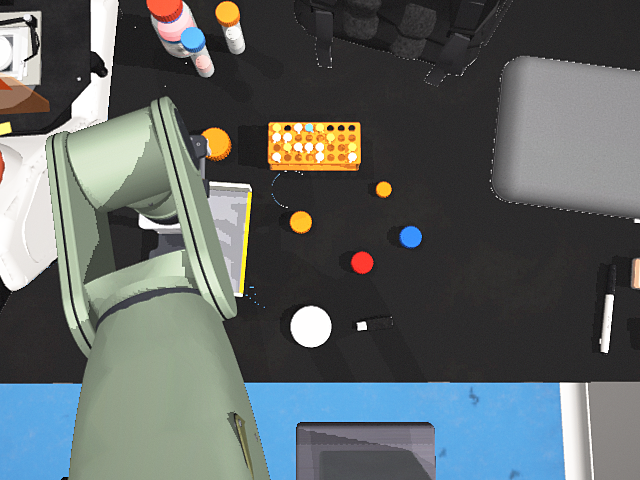

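The orange cap hasn't moved: top (301,221), side (307,262), same as before. The fingers passed over or around it, so I'll check their true height with the wrist depth.

```bash
python3 - <<'E'
from h import *
w=viewer.read_camera("wrist");s=env.sense();print(s["eef_pos"],s["eef_rot"],s["t"]);print(w["camera_matrix"],w["extrinsics"].round(3))
print(proj(w,s["eef_pos"]),proj(w,s["eef_pos"]+np.array([11.7,0,0])))
D=w["range_z"]
def wp(u,v):
    K=w["camera_matrix"];d=D[v,u];q=np.array([(u-K[0,2])/K[0,0]*d,-(v-K[1,2])/K[1,1]*d,-d,1]);return d,(w["extrinsics"]@q)[:3].round(1)
for p in [(285,280),(288,276),(285,284),(280,300),(350,280),(346,276),(355,285),(318,240),(200,240),(318,300),(318,345)]: print(p,wp(*p))
c=viewer.read_camera("side");cv2.imwrite("pics/s4.png",cv2.resize(c["img"][180:400,240:440],None,fx=2.7,fy=2.7,interpolation=cv2.INTER_CUBIC))
E
```

```text
[593.73082846 304.62785394   5.96510211] [-3.14135134e+00  5.93609161e-04  1.57137010e+00] 5.6
[[397.36067479   0.         316.82973036]
 [  0.         397.36067479 239.80896092]
 [  0.           0.           1.        ]] [[ 1.00000e+00 -1.00000e-03 -0.00000e+00  5.91937e+02]
 [ 1.00000e-03  9.69000e-01  2.46000e-01  3.77821e+02]
 [-0.00000e+00 -2.46000e-01  9.69000e-01  2.17898e+02]
 [ 0.00000e+00  0.00000e+00  0.00000e+00  1.00000e+00]]
(np.float64(319.8595740269633), np.float64(273.0895690883804)) (np.float64(340.6667279275768), np.float64(273.1188364129508))
(285, 280) (np.float32(178.72128), array([577.7, 316.2,  49.1]))
(288, 276) (np.float32(184.30699), array([578.6, 316.1,  43.4]))
(285, 284) (np.float32(175.41373), array([578. , 315.7,  52.7]))
(280, 300) (np.float32(156.83171), array([577.5, 316.1,  71.8]))
(350, 280) (np.float32(179.90137), array([607. , 315.9,  48. ]))
(346, 276) (np.float32(185.18663), array([605.6, 315.9,  42.6]))
(355, 285) (np.float32(171.59834), array([608.5, 316.6,  56.4]))
(318, 240) (np.float32(223.21184), array([592.7, 322.7,   1.6]))
(200, 240) (np.float32(224.07256), array([526.1, 322.4,   0.8]))
(318, 300) (np.float32(233.28745), array([5.927e+02, 2.861e+02, 5.000e-01]))
(318, 345) (np.float32(240.20522), array([592.8, 257. ,   0.8]))
```

View pics/s4.png

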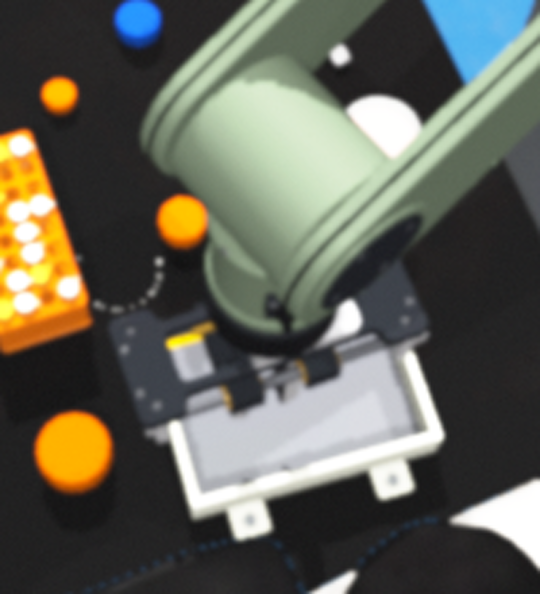

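```bash
python3 - <<'E'
from h import *
w=viewer.read_camera("wrist")
D=w["range_z"]
print(D[255:300:3,286].round(0));print(D[255:300:3,348].round(0));print(D[255:300:3,270].round(0))
cv2.imwrite("pics/w4.png",cv2.resize(w["img"][220:380,230:410],None,fx=4,fy=3.7,interpolation=cv2.INTER_CUBIC))
K=w["camera_matrix"];E=w["extrinsics"]
v,u=np.mgrid[200:330,240:400];d=D[200:330,240:400]
P=np.stack([(u-K[0,2])/K[0,0]*d,-(v-K[1,2])/K[1,1]*d,-d],-1)@E[:3,:3].T+E[:3,3]
m=(P[...,2]>8)&(P[...,1]<325)&(P[...,2]<120)
q=P[m];print(len(q),q[:,2].min(),np.percentile(q[:,2],[0,1,2,5,20]))
lo=q[q[:,2]<50];print(lo[np.argsort(lo[:,2])][:12].round(1))
E
```

```text
[226. 227. 227. 229. 226. 229. 188. 185. 179. 177. 173. 172. 170. 166.
 163.]
[226. 228. 228. 227. 229. 227. 189. 185. 181. 178. 174. 170. 168. 168.
 164.]
[226. 227. 227. 226. 228. 229. 229. 230. 181. 177. 173. 171. 167. 164.
 160.]
3803 37.978025246788945 [37.97802525 39.89139279 41.12097475 45.15474012 55.7737885 ]
[[603.7 306.8  38. ]
 [606.9 314.5  38.2]
 [578.3 314.5  38.3]
 [606.  314.6  38.3]
 [605.  313.1  38.5]
 [603.7 305.5  38.7]
 [580.2 307.6  38.7]
 [579.3 313.2  38.7]
 [603.7 306.6  38.8]
 [605.  312.7  38.8]
 [603.7 307.7  38.9]
 [580.2 307.2  39. ]]
```

View pics/w4.png

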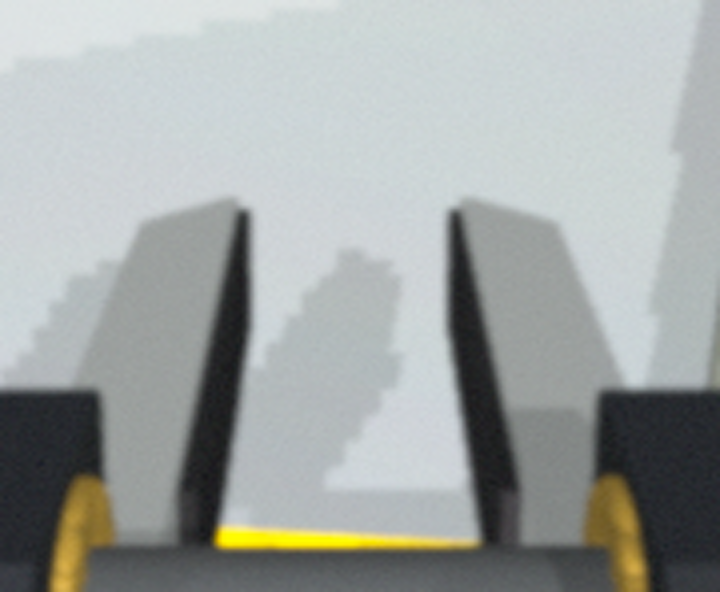

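Wrist depth puts the real fingertips at z≈38 mm while the reported TCP reads 6 mm, and the bay floor reads about 1 mm. So the tips end about 32 mm above the reported point, and the sweep passed over the cap. I'll go back and descend further in steps, watching force and depth.

>>> arm_command(slide=[[-0.04,0,0],[-0.04,0,0],[-0.04,0,0],[-0.04,0,0],[-0.033,0,0],[0,0,0],[0,0,0.01],[0,0,0.01],[0,0,0],[0,0,0]], twist=[[0,0,0],[0,0,0],[0,0,0],[0,0,0],[0,0,0],[0,0,0],[0,0,0],[0,0,0],[0,0,0],[0,0,0]], grip=[0.25,0.25,0.25,0.25,0.25,0.25,0.25,0.25,0.25,0.25])

```text
t: 6.95
eef_pos: [593.6, 112.3, -14.2]
eef_rot: [-3.141, -0.0, 1.572]
contact_force: [1.2, -0.2, -0.0]
finger_gap: 0.249
```

```bash
cat >> h.py <<'E'
def tips():
    w=viewer.read_camera("wrist");s=env.sense();K=w["camera_matrix"];E=w["extrinsics"];D=w["range_z"]
    v,u=np.mgrid[200:330,240:400];d=D[200:330,240:400]
    P=np.stack([(u-K[0,2])/K[0,0]*d,-(v-K[1,2])/K[1,1]*d,-d],-1)@E[:3,:3].T+E[:3,3]
    m=(np.abs(P[...,1]-s["eef_pos"][1])<14)&(np.abs(P[...,0]-s["eef_pos"][0])<30)&(d>0)
    for nm,sel in (("L",m&(P[...,0]<s["eef_pos"][0]-8)),("R",m&(P[...,0]>s["eef_pos"][0]+8))):
        z=np.sort(P[sel][:,2]);print(nm,"lowest z",z[:5].round(1), "pix", len(z))
    print("eef",s["eef_pos"].round(1),"F",s["contact_force"].round(1),"t",s["t"])
    return w
E
python3 - <<'E'
from h import *
w=tips();cv2.imwrite("pics/w5.png",w["img"])
E
```

```text
L lowest z [-1.9 -1.8 -1.5 -1.4 -1.4] pix 3155
R lowest z [-1.9 -1.4 -1.4 -1.4 -1.4] pix 3036
eef [593.9 112.2 -13.9] F [-0.1 -0.3  0.1] t 7.0
```

View pics/w5.png

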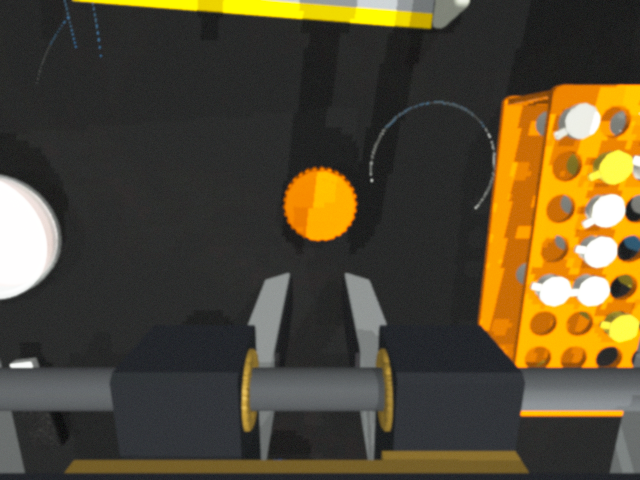

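The cap is centred at (320,204). Reported z is −14 with no contact force, so the offset is confirmed. I'll go down 12 mm more.

>>> arm_command(slide=[[0,0.001,0.006],[0,0,0.006],[0,0,0],[0,0,0],[0,0,0],[0,0,0],[0,0,0],[0,0,0],[0,0,0],[0,0,0]], twist=[[0,0,0],[0,0,0],[0,0,0],[0,0,0],[0,0,0],[0,0,0],[0,0,0],[0,0,0],[0,0,0],[0,0,0]], grip=[0.25,0.25,0.25,0.25,0.25,0.25,0.25,0.25,0.25,0.25])

```text
t: 8.25
eef_pos: [594.8, 111.6, -25.8]
eef_rot: [3.142, -0.0, 1.571]
contact_force: [-0.5, 0.4, -0.8]
finger_gap: 0.25
```

```bash
python3 - <<'E'
from h import *
w=tips()
D=w["range_z"];K=w["camera_matrix"];E=w["extrinsics"]
for u in (286,348):
  for v in range(255,292,3):
    d=D[v,u];q=E@np.array([(u-K[0,2])/K[0,0]*d,-(v-K[1,2])/K[1,1]*d,-d,1]);print(u,v,q[:3].round(1))
E
```

```text
L lowest z [-1.6 -1.5 -1.3 -1.3 -1.2] pix 3049
R lowest z [-1.7 -1.7 -1.5 -1.5 -1.5] pix 2922
eef [594.8 111.6 -25.8] F [0.2 0.3 0. ] t 8.3
286 255 [578.1 129.2   0.7]
286 258 [ 5.781e+02  1.274e+02 -1.000e-01]
286 261 [5.781e+02 1.261e+02 5.000e-01]
286 264 [577.9 124.2  -0.6]
286 267 [578.  123.1   0.6]
286 270 [5.780e+02 1.214e+02 1.000e-01]
286 273 [578.5 122.1   6.8]
286 276 [578.8 122.1  11. ]
286 279 [579.1 122.2  15.4]
286 282 [579.4 122.2  19.4]
286 285 [579.7 122.3  23.4]
286 288 [579.6 120.7  22.7]
286 291 [580. 121.  27.]
348 255 [6.083e+02 1.291e+02 3.000e-01]
348 258 [ 6.084e+02  1.273e+02 -5.000e-01]
348 261 [6.084e+02 1.260e+02 2.000e-01]
348 264 [6.084e+02 1.245e+02 2.000e-01]
348 267 [608.4 123.2   1. ]
348 270 [6.084e+02 1.215e+02 6.000e-01]
348 273 [607.9 122.2   7. ]
348 276 [607.6 122.1  11.2]
348 279 [607.3 122.1  15.1]
348 282 [606.9 122.4  19.9]
348 285 [606.7 122.2  23. ]
348 288 [606.4 122.1  26.5]
348 291 [606.3 121.5  28.3]
```

The tips are now about 6 mm above the bench and the cap is 16 mm high, so I'll push.

>>> arm_command(slide=[[0.01,0,0],[0.015,0,0],[0.022,0,0],[0.022,0,0],[0.022,0,0],[0.022,0,0],[0.022,0,0],[0.022,0,0],[0.022,0,0],[0.015,0,0]], twist=[[0,0,0],[0,0,0],[0,0,0],[0,0,0],[0,0,0],[0,0,0],[0,0,0],[0,0,0],[0,0,0],[0,0,0]], grip=[0.25,0.25,0.25,0.25,0.25,0.25,0.25,0.25,0.25,0.25])

```text
t: 9.55
eef_pos: [594.8, 307.2, -25.9]
eef_rot: [3.141, -0.0, 1.572]
contact_force: [-0.3, -0.6, -0.4]
finger_gap: 0.249
```

```bash
python3 - <<'E'
from h import *
w=tips();cv2.imwrite("pics/w6.png",w["img"])
for b in blobs(w,"orange"): print(b,cast(w,b[2],14))
E
```

```text
L lowest z [-1.  -1.  -1.  -0.9 -0.8] pix 2879
R lowest z [-1.4 -1.3 -1.2 -1.1 -1.1] pix 2843
eef [594.8 308.8 -25.8] F [0.1 1.4 0.9] t 9.6
(np.int32(4416), array([75, 76], dtype=int32), array([316.76449275, 253.17504529])) [593.02092613 329.58520471  14.        ]
(np.int32(9146), array([122,  95], dtype=int32), array([582.62705008, 325.18860704])) [718.60649601 294.27821615  14.        ]
(np.int32(563), array([16, 80], dtype=int32), array([246.82238011, 391.30550622])) [558.48499019 258.49567923  14.        ]
(np.int32(355), array([ 9, 76], dtype=int32), array([388.11267606, 392.28169014])) [628.36373117 257.99345849  14.        ]
(np.int32(913), array([133,   9], dtype=int32), array([449.05695509, 455.18072289])) [661.58697183 220.78933628  14.        ]
(np.int32(755), array([68, 12], dtype=int32), array([555.37748344, 466.50331126])) [717.68455047 213.75701149  14.        ]
```

View pics/w6.png

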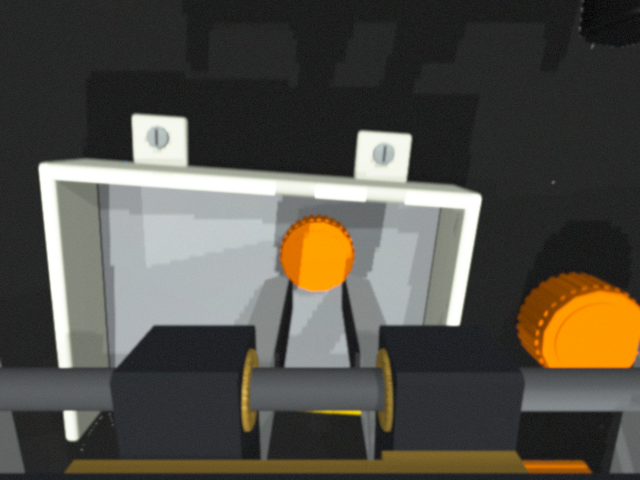

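The orange cap is in the bay at wrist pixel (317,253), world ≈(593,329), seated between the fingertips. I'll back off, rise and go behind the red cap.

>>> arm_command(slide=[[-0.02,0,0],[0,0,-0.03],[0,0,-0.03],[-0.045,-0.0105,0],[-0.045,-0.0105,0],[-0.045,-0.0105,0],[-0.045,-0.0105,0],[-0.045,-0.0105,0],[-0.045,-0.0105,0],[0,0,0]], twist=[[0,0,0],[0,0,0],[0,0,0],[0,0,0],[0,0,0],[0,0,0],[0,0,0],[0,0,0],[0,0,0],[0,0,0]], grip=[0.25,0.25,0.25,0.25,0.25,0.25,0.25,0.25,0.25,0.25])

```text
t: 10.85
eef_pos: [530.3, 11.2, 34.1]
eef_rot: [-3.14, 0.001, 1.564]
contact_force: [0.2, 0.5, -0.1]
finger_gap: 0.251
```

```bash
python3 - <<'E'
from h import *
w=tips();cv2.imwrite("pics/w7.png",w["img"])
for k in ("red","blue"):
  for b in blobs(w,k): print(k,b,cast(w,b[2],14))
E
```

```text
L lowest z [-2.2 -2.  -2.  -1.8 -1.6] pix 3334
R lowest z [-1.7 -1.7 -1.6 -1.5 -1.5] pix 3339
eef [530.9  13.   34.1] F [0.5 0.3 0.4] t 10.9
red (np.int32(2913), array([61, 62], dtype=int32), array([318.2310333 , 179.74802609])) [529.65540052  60.51902376  14.        ]
blue (np.int32(112), array([ 9, 47], dtype=int32), array([ 3.66071429, 72.05357143])) [358.83727876 119.86310942  14.        ]
blue (np.int32(1629), array([48, 58], dtype=int32), array([390.39779006, 295.42909761])) [574.28627599 -11.52797674  14.        ]
blue (np.int32(345), array([23, 92], dtype=int32), array([ 50.06956522, 336.05217391])) [356.83279802 -38.12146786  14.        ]
blue (np.int32(177), array([45, 13], dtype=int32), array([ 24.52542373, 364.16384181])) [336.58867252 -58.25369519  14.        ]
```

View pics/w7.png

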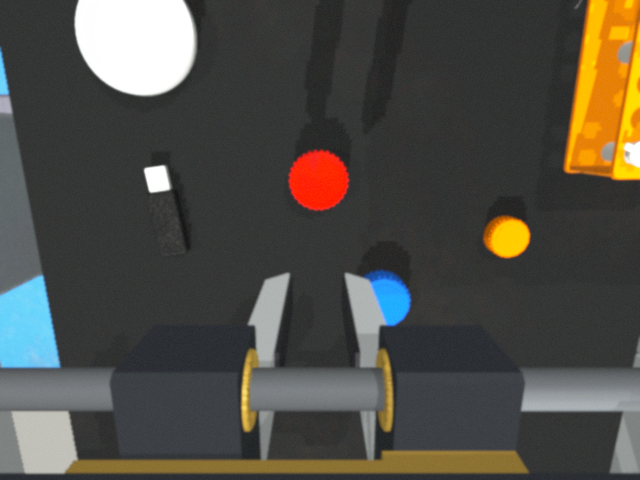

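Red is at wrist (318,180) → world ≈(530,60). Blue at (390,295) → (574,-12) clears the right finger by a few millimetres. I'll descend and start the push.

>>> arm_command(slide=[[0.004,0,0.025],[0,0,0.02],[0,0,0.01],[0,0,0.005],[0.01,0,0],[0.015,0,0],[0.02,0,0],[0.02,0,0],[0.02,0,0],[0.02,0,0]], twist=[[0,0,0],[0,0,0],[0,0,0],[0,0,0],[0,0,0],[0,0,0],[0,0,0],[0,0,0],[0,0,0],[0,0,0]], grip=[0.25,0.25,0.25,0.25,0.25,0.25,0.25,0.25,0.25,0.25])

```text
t: 12.15
eef_pos: [532.1, 126.2, -25.4]
eef_rot: [3.141, -0.0, 1.571]
contact_force: [-0.4, 0.4, 0.5]
finger_gap: 0.248
```

```bash
python3 - <<'E'
from h import *
w=tips();cv2.imwrite("pics/w8.png",w["img"])
for k in ("red","blue"):
  for b in blobs(w,k): print(k,b,cast(w,b[2],14))
E
```

```text
L lowest z [-2.4 -1.5 -1.4 -1.3 -1.2] pix 2909
R lowest z [-1.7 -1.7 -1.7 -1.5 -1.4] pix 2896
eef [531.9 128.3 -25.5] F [-0.5  2.1  0.6] t 12.2
red (np.int32(4499), array([75, 78], dtype=int32), array([316.92687264, 253.45298955])) [530.40696269 148.32534903  14.        ]
```

View pics/w8.png

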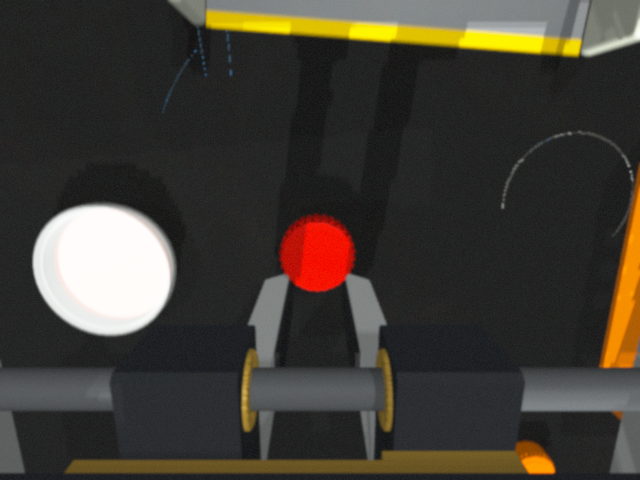

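Red is seated at (317,253), with the dish well clear on the left. I'll continue into the bay.

>>> arm_command(slide=[[0.02,0,0],[0.02,0,0],[0.02,0,0],[0.02,0,0],[0.02,0,0],[0.02,0,0],[0.02,0,0],[0.02,0,0],[0.01,0,0],[0,0,0]], twist=[[0,0,0],[0,0,0],[0,0,0],[0,0,0],[0,0,0],[0,0,0],[0,0,0],[0,0,0],[0,0,0],[0,0,0]], grip=[0.25,0.25,0.25,0.25,0.25,0.25,0.25,0.25,0.25,0.25])

```text
t: 13.45
eef_pos: [531.8, 295.3, -25.9]
eef_rot: [3.142, 0.0, 1.572]
contact_force: [0.3, -0.6, -0.2]
finger_gap: 0.251
```

```bash
python3 - <<'E'
from h import *
w=tips();cv2.imwrite("pics/w9.png",w["img"])
for k in ("red","orange"):
  for b in blobs(w,k): print(k,b,cast(w,b[2],14))
E
```

```text
L lowest z [-1.4 -1.1 -0.9 -0.8 -0.8] pix 2776
R lowest z [-1.3 -1.2 -1.1 -1.1 -1. ] pix 2718
eef [531.7 294.7 -26. ] F [ 0.4 -0.1 -0.6] t 13.5
red (np.int32(4350), array([74, 76], dtype=int32), array([316.79057471, 249.45149425])) [529.99595327 319.46952188  14.        ]
orange (np.int32(4831), array([82, 77], dtype=int32), array([457.03270544, 222.79755744])) [591.90996449 331.75918994  14.        ]
orange (np.int32(451), array([10, 77], dtype=int32), array([245.73170732, 393.73170732])) [494.8918516  245.26340026  14.        ]
orange (np.int32(277), array([ 7, 66], dtype=int32), array([388.59566787, 396.29602888])) [565.6939615 243.8928846  14.       ]
orange (np.int32(841), array([34, 30], dtype=int32), array([597.51486326, 458.29845422])) [675.76436784 207.14469102  14.        ]
orange (np.int32(158), array([43,  7], dtype=int32), array([405.44303797, 455.65822785])) [576.0243941  208.66150558  14.        ]
orange (np.int32(219), array([65,  7], dtype=int32), array([457.30593607, 455.47031963])) [602.86981943 208.81101668  14.        ]
```

View pics/w9.png

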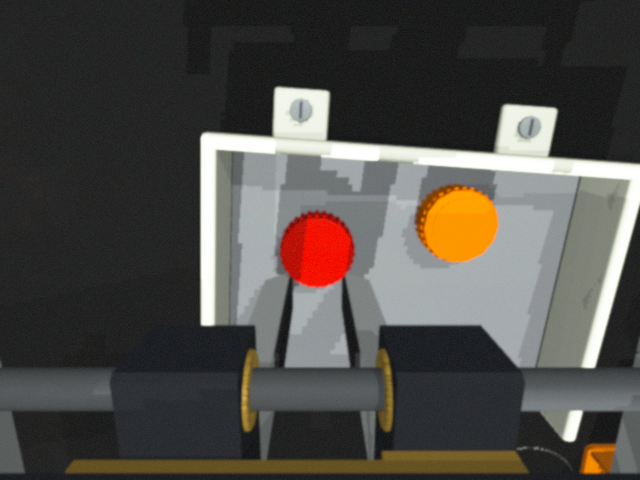

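Red is in the bay at (317,249) → (530,319), and orange is still in at (457,223) → (592,332). Blue is next.

>>> arm_command(slide=[[-0.02,0,0],[0,0,-0.03],[0,0,-0.03],[-0.055,0.007,0],[-0.055,0.007,0],[-0.055,0.007,0],[-0.055,0.007,0],[-0.055,0.007,0],[-0.055,0.007,0],[0,0,0]], twist=[[0,0,0],[0,0,0],[0,0,0],[0,0,0],[0,0,0],[0,0,0],[0,0,0],[0,0,0],[0,0,0],[0,0,0]], grip=[0.25,0.25,0.25,0.25,0.25,0.25,0.25,0.25,0.25,0.25])

```text
t: 14.75
eef_pos: [573.5, -61.1, 34.4]
eef_rot: [3.141, 0.001, 1.563]
contact_force: [-0.0, -0.3, -0.2]
finger_gap: 0.248
```

```bash
python3 - <<'E'
from h import *
w=tips()
for k in ["blue"]:
  for b in blobs(w,k): print(k,b,cast(w,b[2],14))
E
```

```text
L lowest z [-1.8 -1.8 -1.8 -1.7 -1.6] pix 3336
R lowest z [-2.  -1.8 -1.8 -1.7 -1.6] pix 3320
eef [573.  -58.6  34.1] F [0.2 1.2 0.5] t 14.8
blue (np.int32(531), array([61, 62], dtype=int32), array([312.03578154, 180.71563089])) [569.38260567 -12.33968644  14.        ]
```

>>> arm_command(slide=[[0,0,0.025],[0,0,0.02],[0,0,0.01],[0,0,0.005],[0.01,0,0],[0.015,0,0],[0.02,0,0],[0.02,0,0],[0.02,0,0],[0.02,0,0]], twist=[[0,0,0],[0,0,0],[0,0,0],[0,0,0],[0,0,0],[0,0,0],[0,0,0],[0,0,0],[0,0,0],[0,0,0]], grip=[0.25,0.25,0.25,0.25,0.25,0.25,0.25,0.25,0.25,0.25])

```text
t: 16.05
eef_pos: [573.9, 51.2, -25.7]
eef_rot: [3.141, 0.0, 1.571]
contact_force: [-0.2, -0.2, 0.3]
finger_gap: 0.251
```

```bash
python3 - <<'E'
from h import *
w=tips();cv2.imwrite("pics/w10.png",w["img"])
for k in ["blue"]:
  for b in blobs(w,k): print(k,b,cast(w,b[2],14))
E
```

```text
L lowest z [-1.5 -1.4 -1.3 -1.3 -1.2] pix 2905
R lowest z [-2.  -1.8 -1.7 -1.4 -1.4] pix 2916
eef [573.6  53.6 -25.8] F [ 0.1  1.3 -0.5] t 16.1
blue (np.int32(4768), array([78, 80], dtype=int32), array([316.81333893, 253.02369966])) [572.10548074  73.68515964  14.        ]
```

View pics/w10.png

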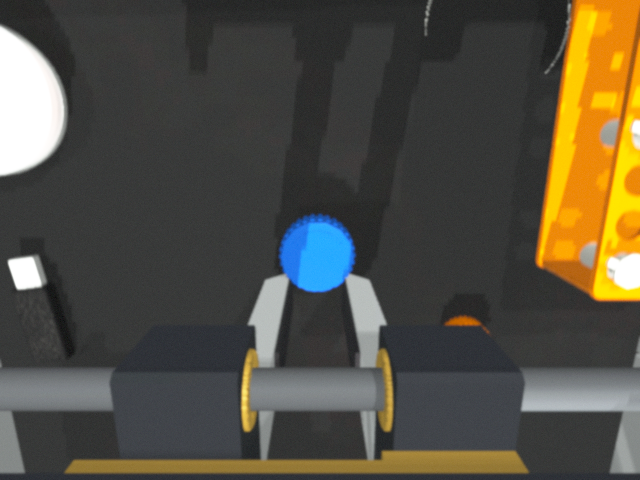

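Blue is seated at (317,253). I'll push on about 205 mm, to y≈280.

>>> arm_command(slide=[[0.022,0,0],[0.022,0,0],[0.022,0,0],[0.022,0,0],[0.022,0,0],[0.022,0,0],[0.022,0,0],[0.022,0,0],[0.02,0,0],[0.01,0,0]], twist=[[0,0,0],[0,0,0],[0,0,0],[0,0,0],[0,0,0],[0,0,0],[0,0,0],[0,0,0],[0,0,0],[0,0,0]], grip=[0.25,0.25,0.25,0.25,0.25,0.25,0.25,0.25,0.25,0.25])

```text
t: 17.35
eef_pos: [573.8, 257.1, -25.9]
eef_rot: [3.141, 0.0, 1.572]
contact_force: [0.9, -1.2, -0.1]
finger_gap: 0.252
```

```bash
python3 - <<'E'
from h import *
w=tips();cv2.imwrite("pics/w11.png",w["img"])
for k in R:
  for b in blobs(w,k): 
    if b[0]>2000: print(k,b,cast(w,b[2],14))
E
```

```text
L lowest z [-1.7 -1.5 -1.1 -1.1 -1.1] pix 2826
R lowest z [-1.3 -1.  -0.9 -0.8 -0.8] pix 2793
eef [573.8 257.8 -25.8] F [ 0.1 -0.1  0.7] t 17.4
blue (np.int32(4410), array([75, 76], dtype=int32), array([316.77800454, 253.31723356])) [572.01146036 279.42392775  14.        ]
orange (np.int32(5171), array([81, 85], dtype=int32), array([366.73506092, 133.95049313])) [592.84763274 331.40977573  14.        ]
orange (np.int32(3535), array([ 64, 109], dtype=int32), array([617.61782178, 238.37397454])) [706.22351032 286.52125383  14.        ]
orange (np.int32(5091), array([107,  63], dtype=int32), array([565.50638381, 438.62954233])) [699.36552142 180.91341343  14.        ]
red (np.int32(5031), array([82, 80], dtype=int32), array([219.48360167, 163.48419797])) [530.53777101 319.18407091  14.        ]
```

View pics/w11.png

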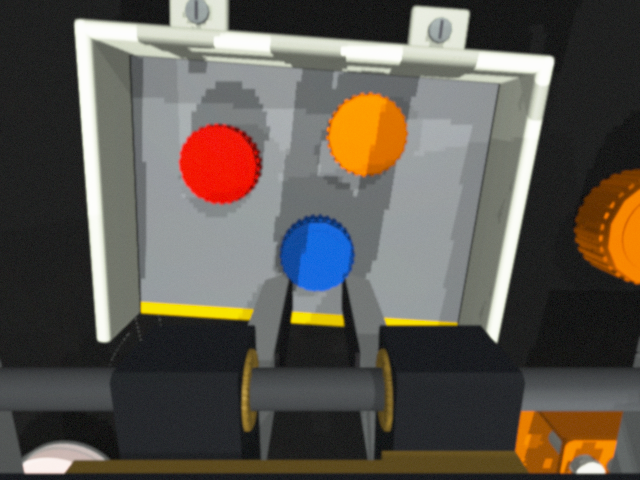

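All three caps are inside past the yellow stripe: red (220,163), orange (367,134) and blue (317,253). I'll retreat and then lift.

>>> arm_command(slide=[[-0.02,0,0],[-0.02,0,0],[0,0,-0.04],[0,0,-0.05],[-0.04,-0.01,-0.04],[-0.05,-0.02,0],[-0.05,-0.02,0],[-0.04,-0.02,0],[0,0,0],[0,0,0]], twist=[[0,0,0],[0,0,0],[0,0,0],[0,0,0],[0,0,0],[0,0,0],[0,0,0],[0,0,0],[0,0,0],[0,0,0]], grip=[0.25,0.25,0.25,0.25,0.25,0.25,0.25,0.25,0.25,0.25])

```text
t: 18.65
eef_pos: [503.9, 34.6, 104.3]
eef_rot: [3.141, -0.0, 1.568]
contact_force: [0.8, -0.3, 0.6]
finger_gap: 0.251
```

```bash
python3 - <<'E'
from h import *
o=np.array([563.5,234]);bx=np.array([.068,.9977]);by=np.array([-.9977,.068])
for n in ["top","side"]:
    c=viewer.read_camera(n);cv2.imwrite(f"pics/{n}12.png",c["img"]);print(n)
    for k in R:
        for a,wh,ce in blobs(c,k):
            p=cast(c,ce,15)
            if a<1500 and 300<p[0]<760:
                d=p[:2]-o;print(k,a,wh,ce.round(),p.round(1),"bay",(d@bx).round(1),(d@by).round(1))
s=env.sense();print(s["eef_pos"],s["contact_force"],s["t"])
E
```

```text
top
blue 386 [22 22] [220. 235.] [573.9 278.   15. ] bay 44.6 -7.3
orange 810 [34 34] [215. 144.] [720.1 290.2  15. ] bay 66.7 -152.4
orange 368 [22 23] [187. 222.] [594.4 329.5  15. ] bay 97.4 -24.3
red 384 [22 22] [194. 262.] [532.3 317.   15. ] bay 80.7 36.8
side
blue 269 [18 20] [340. 316.] [575.4 282.8  15. ] bay 49.5 -8.6
orange 144 [14 14] [261. 215.] [649.2  29.8  15. ] bay -197.9 -99.3
orange 680 [29 30] [267. 346.] [720.8 292.7  15. ] bay 69.3 -152.9
orange 288 [19 20] [339. 345.] [596.2 333.9  15. ] bay 101.9 -25.8
red 251 [18 18] [369. 327.] [533.4 321.7  15. ] bay 85.4 35.9
[504.21130717  35.71442389 104.23646522] [0.82818636 0.57082936 0.04426823] 18.75
```

View pics/top12.png

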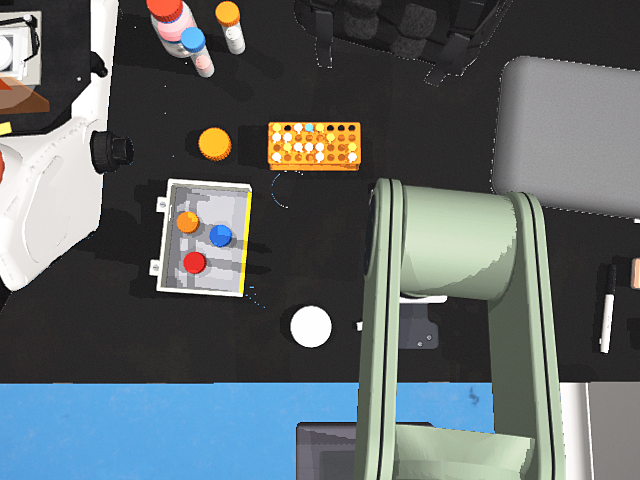

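View pics/side12.png

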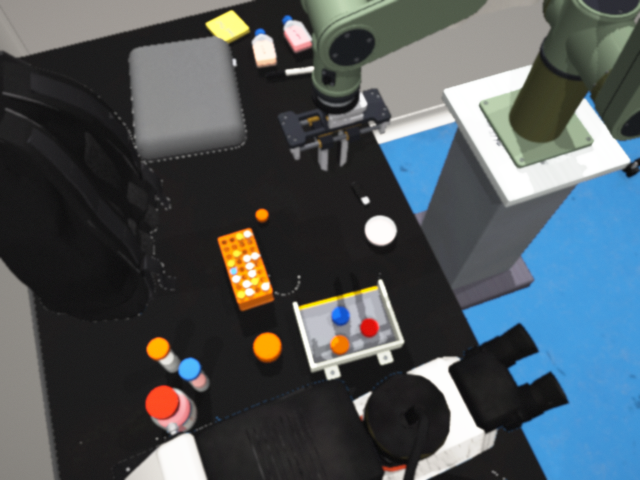

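The top view shows orange (187,222), blue (220,235) and red (194,262) lying flat in the bay. The dish (311,327) and rack (315,147) are unchanged, and so is the stick at side (360,193). The gripper is in the air, clear of everything, so I'm handing in.

```bash
python3 - <<'E'
from h import *
print(env.sign_off())
E
```

```text
the job is handed in; nothing more can be done
None
```

I pushed all three caps into the bay with the half-closed fingertips and handed the job in at about 19 s of the 67 s allowed. No verdict is reported.

- **Final positions:** In the top view, in bay coordinates (x inwards, y across), blue is at (45, −7) mm, orange (97, −24) mm and red (81, 37) mm. All are inside the limits and show as flat discs. The side view gives x about 5 mm larger, still well inside.
- **Left alone:** The dish, rack and memory stick look unmoved in the pictures. The fingers were raised clear, with the wrist force under about 1 N.
- **Which orange cap:** I used the middle-sized one, about 34 mm across, and did not touch the large and small look-alikes.
- **What went wrong:** My first sweep at orange passed over the cap without touching it. The wrist depth showed the real fingertips about 32 mm above the reported TCP. I descended by that amount and checked depth and force before pushing.

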